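Hold the vent cap half turned on the parts-washing pot

TASK

Take the winged bayonet cap from its rubber rest, put it into the collar of the parts-washing pot with its two lugs in the two slots, and press it down fully home. Keeping it down, twist it clockwise (seen from above) halfway to the lock, so that the wing points at the single rib on the collar, without going on into the lock click. The pot vents only while the cap is held there: finish still gripping the cap at that half-way position, and leave everything else where it stands.

Things in the scene. Friction and masses are not known exactly. Their poses are not given: they have to be found in the camera images.
- cap: The bayonet cap, about 130 g: a grey plastic round flange 66 mm across and 6 mm thick with a wing on top and a spigot below. Origin: centre of the flange's underside; z up. Wing and lugs lie along its x axis (half a turn makes no difference). It starts upright in a rubber rest, the flange on the rest's top face, and lifts straight out.
- cap_wing (a point): Middle of the top edge of the cap's upright wing, 40 mm above the flange's underside. The wing is what one grips: a flat straight bar along the cap's x axis, 46 mm long, 14 mm thick, standing 34 mm above the flange's top.
- cap_lugs (a point): Centre of the cap's spigot at lug height, 11 mm below the flange's underside. The metal spigot is 32 mm across; its tapered nose ends 20 mm below the flange's underside. Two opposite lugs stick out along the cap's x axis: 50 mm over their tips, 7 mm wide, from 7.5 to 14.5 mm below the flange's underside.
- rest_a: The rubber ring the cap stands in, fixed to the bench: 80 mm outside, 56 mm inside, 26 mm tall. Origin: centre of its underside. An identical ring 11 cm or more away holds the plug.
- pot: The grey parts-washing pot, bolted to the bench, turned up to 40 degrees: 120 mm across (foot 144 mm), on top a bare metal collar 92 mm across whose top face is 115 mm above the bench. Origin: centre of its underside.
- collar (a point): Centre of the collar's flat top face, z up. The hole is 37 mm across, with two opposite slots along this x axis reaching 27 mm from the centre, 11 mm wide at the hole, 16 mm at the outer end; a dot beyond each. The cap enters with its x axis along this one, either way round, 6 degrees of play. Fully home: flange flat on the face, the cap's origin at this point. Then the lugs are 1.5 mm below the 6 mm thick lip.
- half_rib (a point): The single raised rib on the collar's top face, 8 mm long, 40 mm from the centre and 45 degrees clockwise (seen from above) of a slot: half-way. A second one stands opposite. The cap turns only clockwise, against a torsion spring: about 0.06 N m at the start, 0.16 N m here; a cap let go here is driven most of the way back.
- lock_rib (a point): The double rib on the collar's top face, 40 mm from the centre and 90 degrees clockwise of a slot (another opposite): the locked position. The click pins begin to be felt at a turn of about 60 degrees.
- seal_face (a point): Centre of the sprung seal plate's top inside the collar as it rests, 13 mm below the collar's top face. It meets the cap's nose when the flange is still 7 mm above the face and pushes up with 4 N there, about 8.5 N when the flange lies flat. It lifts an unturned cap that is not pressed down.
- return_ring (a joint): Sprung ring inside the collar that the lugs carry round: 0 at rest, growing clockwise, in rad, 1.44 at the lock. The lugs meet it after about 0.13 rad of turn, so it reads the cap's turn less 0.13 (about 0.65 at half-way).
- plug: A plain plug in the other rubber rest, not to be used: the same 66 mm grey flange but a round knob 28 mm across and no lugs. Origin: centre of the flange's underside.
- can: Bystander: metal can, 68 mm across, 125 mm tall. Origin: centre of its underside.
- jar: Bystander: pale plastic jar with a white lid, 56 mm across, 75 mm tall. Origin: centre of its underside.
- tape: Bystander: roll of tape lying flat, 90 mm across, 25 mm tall. Origin: centre of its underside.
- driver: Bystander: screwdriver lying on the bench along its x axis. Origin: under its middle.
- wrench: Bystander: wrench lying on the bench along its x axis. Origin: under its middle.
- socket: Bystander: steel socket standing up, 26 mm across, 30 mm tall. Origin: centre of its underside.
- socket2: Bystander: smaller steel socket standing up, 20 mm across, 26 mm tall. Origin: centre of its underside.
Not all that is in view belongs to the job. What is shaped like the cap but orange is not meant.

How it is judged:
On the way, in this order (a step that is already met when the one before it is completed fails the run):
1. the cap is pressed fully home in the collar with its lugs in the slots, not yet turned (horizontal distance between cap and collar below 0.004 m and angle between cap's own z axis and vertical below 0.1 rad and z of cap in the frame of collar below 0.002 m and angle between the x axis of cap and the x axis of collar, either way round below 0.25 rad), for 0.1 s.
2. the cap is turned to half-way and gripped there (horizontal distance between cap and collar below 0.004 m and angle between cap's own z axis and vertical below 0.1 rad and z of cap in the frame of collar between -0.004 and 0.004 m and angle between the x axis of cap and the x axis of collar, either way round between 0.6 and 0.97 rad and contact force between the fingers and cap above 4 N), for 0.3 s.
At the end, for the whole second after the job is handed in: The cap sits in the collar within 4 mm of its centre and 4 mm of flush, upright within 0.1 rad, its wing turned clockwise 0.60 to 0.97 rad (34 to 56 degrees) from the slots with the return ring carried round more than 0.4 rad, still, and the fingers hold it with more than 4 N (all of step 2 and angular speed of cap below 0.2 rad/s and value of joint return_ring above 0.4 rad); the arm keeps its last pose, push and grip.
It fails at once if the cap is turned into the lock click (return ring beyond 1.1 rad, a turn of about 70 degrees) (value of joint return_ring above 1.1 rad).
It fails at once if a bystander (plug, can, jar, tape, screwdriver, wrench, socket) is moved more than 30 mm (distance of any of plug, can, jar, tape, driver, wrench, socket, socket2 from where it was at the start of the episode above 0.03 m).
It also fails if it takes over 40 s, if anything falls off the work surface, if the arm or the gripper's body presses on something with over 40 N, if the wrist force passes 120 N, or if a joint passes its speed limit or range.

ROBOT

A 7-joint arm with a two-finger parallel gripper is mounted at the origin on the work surface. World frame = base frame: x ahead of the robot, y to its left, z up, the work surface at z = 0. Lengths are in m, angles in rad, forces in N, time in s.
With the tool pointing down it reaches from about 0.4 to 0.85 m from the base axis. Payload 10.4 kg.
Tool frame: the origin (TCP) lies midway between the tips of the shut fingers; the grasp point (between the pads) lies 19 mm behind it; y points along the fingers, x is the direction in which the jaws open and shut, and the axes are right-handed (so a half turn about y gives the same grasp; the last joint's range is limited). The gripper opens to 87 mm and grips with 3 to 60 N. Pads are 19 mm wide; open, the fingers measure 117 mm over their backs; the gripper's body (75 mm by 190 mm) begins 51 mm behind the grasp point.
Start: joints at [-1.306, 0.332, -0.065, 1.46, 0.022, 1.35, -0.088], TCP at [0.177, 0.599, 0.223] pointing down, gripper open.
Joint ranges: [-2.6, 2.6], [-0.5, 2.12], [-1.47, 1.34], [0.16, 2.42], [-1.27, 4.41], [0.06, 2.06], [-2.6, 2.6]. Speed limits (rad/s): [2.22, 2.22, 2.79, 2.79, 3.14, 3.14, 3.14].

INTERFACE

Orientations are given as a unit quaternion [x, y, z, w].
In Python, from bench import * gives the robot as it stands.
- The arm moves only by the tool jog_arm, never from a script. Its argument "commands" is a list of rows, each an object with "translation": the shift along the world's x, y, z in mm, a list of three; "twist": the turn about the world's z in rad. A call has 1 to 20 rows; each row shifts and turns the commanded pose from where the row before left it; what a row does not reach is not made up. A row lasts 1/10 s, in which the tool goes at most 50 mm and 8.59 degrees, less where a joint would pass 70% of its speed; a pose out of reach is approached as far as the arm can. A call is refused whole if a number of a shift passes 50 or a number of a turn 0.15, either way. A call with a gripper value outside its range is refused whole. "grip" is the closure, from 0 (fully open) to 1 (shut), set as the call begins (left out, the last holds). The fingers move at their own pace and stop on an object; "grip_force" is the grip in N (left out, the last holds). Time passes only in rows, so rows that do not move let the fingers close. It gives the time, the measured TCP pose, the force and the opening at its end, in the units of the state.
- read_state(): the state, without advancing time (a new reading comes with each control period).
- camera(name): name is "scene" or "top"; returns a dict with "img" (400x640x3 uint8, red, green, blue), "fx", "fy", "cx", "cy" (pixels), "cam_to_world" (4x4, takes a point from camera to world coordinates). Camera axes: x right, y down, z forward; pixel columns grow to the right and rows downward; lengths in m; the calibration is good to about 2 mm. A picture is of the moment at which its call begins. There is no depth.
- close_job(): hands the job in, once; it reports no verdict.
The state is a dict: "time": time; "joint_positions": joint angles; "joint_vel": joint speeds; "joint_torque": joint torques, N m; "ee_pos": TCP position; "eef_rot": TCP orientation; "ft_force": force on the tool from outside, world axes, zero at the start; "torque": the same for the moment, N m; "width": finger opening in m.
Only numpy, scipy, OpenCV 4.12 (cv2) and the standard library are available. Lean on these libraries where they do the work, as an engineer would, in place of code of your own. Each camera call takes 0.05 s, during which the arm holds its last target.

## Working session

There is one attempt and no reset: what is moved stays moved. The work goes in short steps, Python scripts to look and compute and a tool call to move; the robot and the scene stay as the last step left them, time stands still between calls to the robot, and variables do not carry over. Pictures are saved under pics/ and viewed, and the job is handed in when it is done.

Besides the shell and the picture viewer there is one more tool, called after "Call:" as a command line: name --argument value ..., lists and objects as JSON in quotes. jog_arm: Moves the arm, as the interface text tells. Its arguments: {"type":"object","properties":{"commands":{"type":"array"},"grip":{"type":"number"},"grip_force":{"type":"number"}},"required":["commands"]}

```bash
mkdir -p pics; ls; python3 - <<'E'
from bench import *
import cv2
s=read_state(); print(s)
for n in ("scene","top"):
    c=camera(n); print(n,c["fx"],c["fy"],c["cx"],c["cy"],c["cam_to_world"])
    cv2.imwrite(f"pics/{n}0.png",c["img"][:,:,::-1])
E
```

```text
pics
{'time': 0.0, 'joint_positions': array([-1.30560599,  0.33288505, -0.06467681,  1.46096122,  0.02157716,
        1.34988479, -0.08848085]), 'joint_vel': array([-1.43420766e-03,  8.43832462e-04,  3.65314479e-05, -2.61377855e-04,
        8.61821775e-04,  4.50231648e-04, -1.96337852e-04]), 'joint_torque': array([ 5.46616484e-04, -6.23271060e+01,  2.48120504e-02, -3.89888906e+01,
       -6.12868136e-02,  3.98392451e-02,  1.45589470e-04]), 'ee_pos': array([0.17729661, 0.59891558, 0.22173614]), 'eef_rot': array([ 0.56684912,  0.42273893, -0.4235344 , -0.56620887]), 'ft_force': array([-0.09425299, -0.04394891, -0.37070942]), 'torque': array([ 0.01548541, -0.04383031, -0.01187692]), 'width': 0.08696935964834734}
scene 485.7785874261177 485.7785874261177 331.4508033176683 191.23036877001755 [[-0.67444929  0.42325312 -0.60495863  1.38250803]
 [ 0.73805795  0.36462242 -0.56773317  0.80919826]
 [-0.01971336 -0.82940176 -0.55830467  0.87394392]
 [ 0.          0.          0.          1.        ]]
top 407.9645864620436 407.9645864620436 322.8914297560541 200.5824384478521 [[-2.56288371e-02 -9.75074481e-01  2.20392646e-01  3.45376467e-01]
 [-9.99671149e-01  2.48063032e-02 -6.49938126e-03  1.80298047e-02]
 [ 8.70254018e-04 -2.20486741e-01 -9.75389584e-01  1.03646086e+00]
 [ 0.00000000e+00  0.00000000e+00  0.00000000e+00  1.00000000e+00]]
```

View pics/scene0.png

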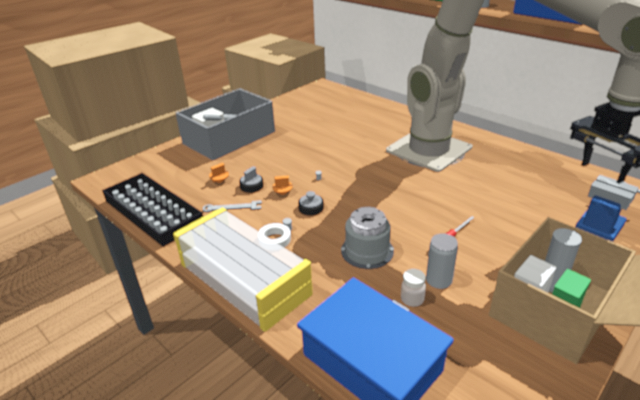

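View pics/top0.png

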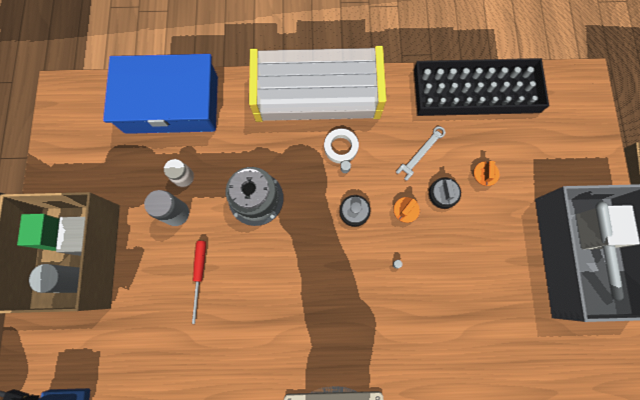

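The top view shows the cap at about (445,192), the plug at (355,209), the pot's collar at (250,188), and orange decoys on both sides of the cap. I'll zoom in on the cap and collar.

```bash
python3 - <<'E'
import cv2,numpy as np
t=cv2.imread("pics/top0.png");s=cv2.imread("pics/scene0.png")
z=lambda i,x,y,w,h:cv2.resize(i[y:y+h,x:x+w],(400,300),interpolation=cv2.INTER_CUBIC)
a=np.vstack([np.hstack([z(t,417,172,56,42),z(t,213,158,80,60)]),np.hstack([z(s,223,159,56,42),z(s,330,200,80,60)])])
cv2.imwrite("pics/zoom0.png",a)
E
```

```text
(no output)
```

View pics/zoom0.png

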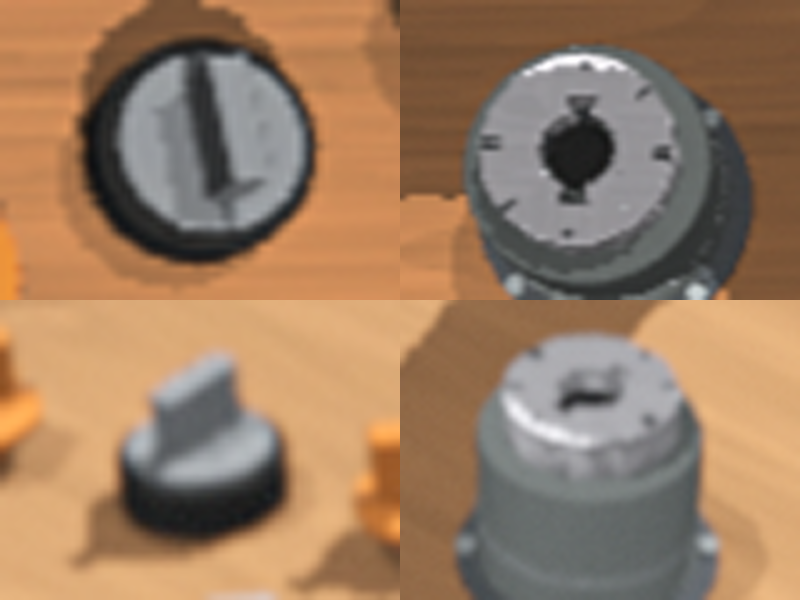

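The close-up shows the grey cap with its upright wing in the left panels. The right panels show the collar with slots at roughly 12 and 6 o'clock, single ribs on the diagonals and double ribs at 3 and 9. Next I'll measure using rays.

```bash
cat > h.py <<'E'
import numpy as np,cv2
from bench import *
def rays(c,uv):
    uv=np.atleast_2d(np.asarray(uv,float)); T=np.array(c["cam_to_world"])
    d=np.c_[(uv[:,0]-c["cx"])/c["fx"],(uv[:,1]-c["cy"])/c["fy"],np.ones(len(uv))]@T[:3,:3].T
    return T[:3,3],d
def plane(c,uv,z):
    o,d=rays(c,uv); return o+d*((z-o[2])/d[:,2])[:,None]
def proj(c,P):
    T=np.array(c["cam_to_world"]); q=(np.atleast_2d(P)-T[:3,3])@T[:3,:3]
    return np.c_[q[:,0]/q[:,2]*c["fx"]+c["cx"],q[:,1]/q[:,2]*c["fy"]+c["cy"]]
def circ(P):
    A=np.c_[2*P[:,:2],np.ones(len(P))];b=(P[:,:2]**2).sum(1)
    x=np.linalg.lstsq(A,b,rcond=None)[0]; return x[:2],np.sqrt(x[2]+x[0]**2+x[1]**2)
def big(m):
    cs,_=cv2.findContours(m,cv2.RETR_EXTERNAL,cv2.CHAIN_APPROX_NONE); return max(cs,key=cv2.contourArea)
def up(c,x,y,w,h,k=8):
    g=cv2.resize(c["img"][y:y+h,x:x+w],None,fx=k,fy=k,interpolation=cv2.INTER_CUBIC)
    return g,(lambda p:(np.asarray(p,float)+.5)/k-.5+[x,y])
E
python3 - <<'E'
from h import *
c=camera("top")
# cap+rest: non-wood = low saturation
g,f=up(c,417,172,56,42); hs=cv2.cvtColor(g,cv2.COLOR_RGB2HSV)
k=np.ones((9,9),np.uint8)
for nm,m in (("flange",(hs[...,1]<70)&(hs[...,2]>95)),("wingdark",(hs[...,1]<80)&(hs[...,2]<=95)&(hs[...,2]>25))):
    m=cv2.morphologyEx(m.astype(np.uint8)*255,cv2.MORPH_OPEN,k)
    cv2.imwrite(f"pics/m_{nm}.png",m)
h=cv2.convexHull(big(cv2.morphologyEx(((hs[...,1]<70)&(hs[...,2]>95)).astype(np.uint8)*255,cv2.MORPH_OPEN,k)))[:,0]
e=cv2.fitEllipse(h); print("hull ell px",f(e[0]),np.array(e[1])/8)
P=plane(c,f(h),.032); print("cap",circ(P))
# collar
g,f=up(c,213,158,80,60); hs=cv2.cvtColor(g,cv2.COLOR_RGB2HSV)
m=(hs[...,2]>128).astype(np.uint8)*255; m[:, :]=m
m=cv2.morphologyEx(m,cv2.MORPH_OPEN,k); cv2.imwrite("pics/m_col.png",m)
hh=(hs[...,2]<50).astype(np.uint8)*255; cv2.imwrite("pics/m_hole.png",hh)
cv2.imwrite("pics/m_all.png",np.vstack([np.hstack([cv2.resize(cv2.imread(f"pics/m_{a}.png"),(400,300)) for a in p]) for p in (("flange","wingdark"),("col","hole"))]))
E
```

```text
hull ell px [446.18489265 191.41874886] [25.11709976 26.63532066]
cap (array([ 0.58842237, -0.30205965]), np.float64(0.03329644750928173))
```

View pics/m_all.png

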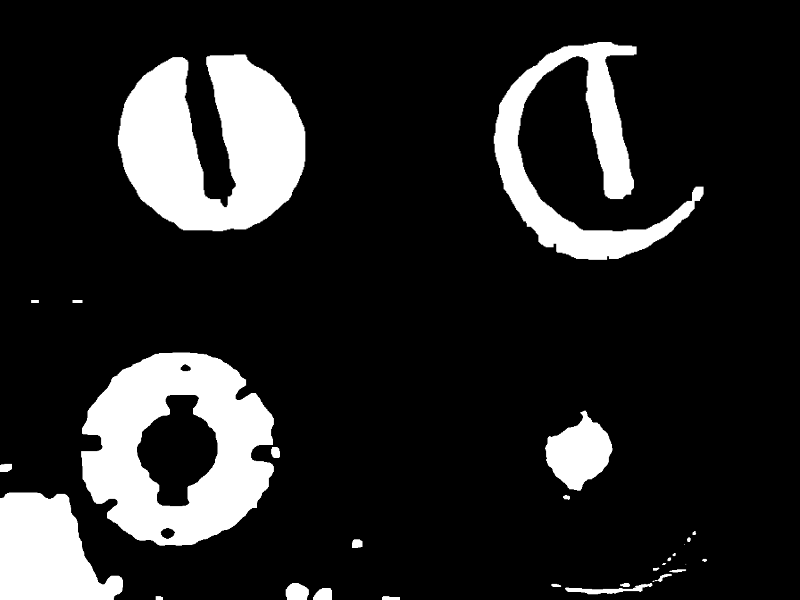

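```bash
python3 - <<'E'
from h import *
c=camera("top"); s=camera("scene")
k=np.ones((9,9),np.uint8)
g,f=up(c,417,172,56,42); hs=cv2.cvtColor(g,cv2.COLOR_RGB2HSV)
m=((hs[...,1]<80)&(hs[...,2]<=95)&(hs[...,2]>25)).astype(np.uint8)*255
m=cv2.morphologyEx(m,cv2.MORPH_OPEN,k)
m[:72]=0
lab=cv2.connectedComponentsWithStats(m)
x,y=int((608-400)*448/400),int(130*336/300)
l=lab[1][y,x]; print("area",lab[2][l], "centre", f(lab[3][l]))
w=(lab[1]==l); ys,xs=np.nonzero(w)
rows=np.arange(90,205); Lp=[];Rp=[]
for r in rows:
    q=xs[ys==r]; Lp.append((q.min(),r));Rp.append((q.max(),r))
for nm,pp,z in (("L",Lp,.032),("R",Rp,.066)):
    P=plane(c,f(pp),z)[:,:2]; v=cv2.fitLine(P.astype(np.float32),cv2.DIST_HUBER,0,1e-4,1e-4).ravel()
    n=np.array([-v[1],v[0]]); print(nm,"ang deg",np.degrees(np.arctan2(v[1],v[0])),"offset from cap centre mm",1e3*n@(v[2:]-[0.58842,-0.30206]))
# collar
g,f=up(c,213,158,80,60); hs=cv2.cvtColor(g,cv2.COLOR_RGB2HSV)
m=cv2.morphologyEx((hs[...,2]>128).astype(np.uint8)*255,cv2.MORPH_OPEN,k)
cs,hi=cv2.findContours(m,cv2.RETR_CCOMP,cv2.CHAIN_APPROX_NONE)
i=max((j for j in range(len(cs)) if 60<f(cs[j][0,0])[0]<500 and cv2.pointPolygonTest(cs[j],(288,150),False)>=0 or cv2.pointPolygonTest(cs[j],(290,300),False)>0),key=lambda j:cv2.contourArea(cs[j]))
hull=cv2.convexHull(cs[i])[:,0]; P=plane(c,f(hull),.115); C,r=circ(P); print("collar hull",C,r)
for j in range(len(cs)):
    if hi[0][j][3]==i:
        a=cv2.contourArea(cs[j]); 
        if a<20: continue
        p=plane(c,f(cs[j][:,0].mean(0)),.115)[0,:2]
        print("hole area",a,f(cs[j][:,0].mean(0)),p,"rad",np.linalg.norm(p-C),"ang",np.degrees(np.arctan2(*(p-C)[::-1])))
        if a>2000:
            H=plane(c,f(cs[j][:,0]),.115)[:,:2]; d=np.linalg.norm(H-C,axis=1)
            print(" hole r range",d.min(),d.max()); Pf=H[d<.0205]; print(" circ",circ(Pf))
E
```

```text
area [ 208   72   54  151 4696] centre [445.68542376 190.17280664]
L ang deg 6.4110346 offset from cap centre mm 5.53928830730955
R ang deg 6.6366806 offset from cap centre mm 7.496831311680884
collar hull [0.59040122 0.18536072] 0.046324644700751746
hole area 295.0 [246.01157407 204.14814815] [0.54965725 0.18969625] rad 0.04097399721414592 ang 173.9260597754376
hole area 14941.0 [248.0392562  187.33987603] [0.58967969 0.18560705] rad 0.0007624278363997663 ang 161.1503642927238
 hole r range 0.016627152096463163 0.028598707177110688
 circ (array([0.58970923, 0.18544872]), np.float64(0.018530895969622797))
hole area 149.0 [249.625 171.175] [0.62890697 0.18245838] rad 0.03861497058861207 ang -4.310473827230876
```

```bash
python3 - <<'E'
from h import *
from scipy.spatial.transform import Rotation as R
s=read_state(); M=R.from_quat(s["eef_rot"]).as_matrix(); print(M.round(3), np.degrees(np.arctan2(M[1,0],M[0,0])))
t=camera("top")
for n,uv,z in (("orangeL",(407,209),.03),("orangeR",(486,172),.03),("plug",(355,209),.03),("can",(162,203),.125),("jar",(175,165),.075)): print(n,plane(t,uv,z))
sc=camera("scene"); print(proj(sc,[[.588,-.302,.032],[.588,-.302,.066],[.59,.1855,.115]]))
E
```

```text
[[ 0.284 -0.    -0.959]
 [ 0.959 -0.001  0.284]
 [-0.001 -1.    -0.   ]] 73.51074205309398
orangeL [[ 0.54568059 -0.19983628  0.03      ]]
orangeR [[ 0.63743727 -0.40980938  0.03      ]]
plug [[ 0.54901327 -0.06893373  0.03      ]]
can [[0.55501506 0.37988841 0.125     ]]
jar [[0.6617461  0.37360222 0.075     ]]
[[249.23428499 177.98115299]
 [248.02714708 169.05346566]
 [365.89377388 216.97248927]]
```

Collar: centre (0.590, 0.1855), slot axis −5.2°. Radii came out at 46.3, 18.5 and 40 mm, which fit the given sizes. Cap: centre (0.588, −0.302), wing 6.5°, radius 33.3 mm. Moving to the cap.

Call:
jog_arm --commands '[{"translation": [37,-30,0],"twist": 0},{"translation": [37,-30,0],"twist": 0},{"translation": [37,-30,0],"twist": 0},{"translation": [37,-30,0],"twist": 0},{"translation": [37,-30,0],"twist": 0},{"translation": [37,-30,0],"twist": 0},{"translation": [37,-30,0],"twist": 0},{"translation": [37,-30,0],"twist": 0},{"translation": [37,-30,0],"twist": 0},{"translation": [37,-30,0],"twist": 0}]' --grip 0.5 --grip_force 20

```text
time: 1.35
ee_pos: [0.5487, 0.298, 0.2228]
eef_rot: [-0.566, -0.423, 0.423, 0.567]
ft_force: [0.1, 0.1, 0.4]
width: 0.0434
```

Call:
jog_arm --commands '[{"translation": [2.5,-40,0],"twist": 0.027},{"translation": [2.5,-40,0],"twist": 0.027},{"translation": [2.5,-40,0],"twist": 0.027},{"translation": [2.5,-40,0],"twist": 0.027},{"translation": [2.5,-40,0],"twist": 0.027},{"translation": [2.5,-40,0],"twist": 0.027},{"translation": [2.5,-40,0],"twist": 0.027},{"translation": [2.5,-40,0],"twist": 0.027},{"translation": [2.5,-40,0],"twist": 0.027},{"translation": [2.5,-40,0],"twist": 0.027},{"translation": [2.5,-40,0],"twist": 0.027},{"translation": [2.5,-40,0],"twist": 0.027},{"translation": [2.5,-40,0],"twist": 0.027},{"translation": [2.5,-40,0],"twist": 0.027},{"translation": [2.5,-40,0],"twist": 0.027},{"translation": [0,0,0],"twist": 0},{"translation": [0,0,0],"twist": 0}]'

```text
time: 3.05
ee_pos: [0.5845, -0.3018, 0.2222]
eef_rot: [-0.47, -0.528, 0.528, 0.471]
ft_force: [0.7, 0.6, 0.1]
width: 0.0436
```

Call:
jog_arm --commands '[{"translation": [3.5,0,-30],"twist": 0},{"translation": [0,0,-30],"twist": 0},{"translation": [0,0,-30],"twist": 0},{"translation": [0,0,-20],"twist": 0},{"translation": [0,0,0],"twist": 0}]'

```text
time: 3.55
ee_pos: [0.5874, -0.2979, 0.1096]
eef_rot: [-0.467, -0.529, 0.529, 0.471]
ft_force: [-0.9, 0.4, 0.0]
width: 0.0437
```

```bash
python3 - <<'E'
from h import *
print(read_state()["ee_pos"],read_state()["ft_force"])
t=camera("top");s=camera("scene")
z=lambda i,x,y,w,h:cv2.resize(i["img"][y:y+h,x:x+w,::-1],(400,300),interpolation=cv2.INTER_CUBIC)
cv2.imwrite("pics/pre.png",np.hstack([z(t,400,150,100,75),z(s,200,120,100,75)]))
E
```

```text
[ 0.58736298 -0.29790204  0.10956321] [-0.86799474  0.43976464  0.04379631]
```

View pics/pre.png

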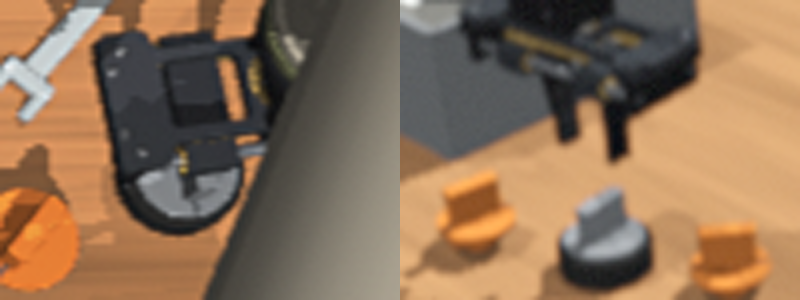

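The picture shows the open fingers above the cap, with the wing between them and the decoys clear. Descending with a small correction in y.

Call:
jog_arm --commands '[{"translation": [0,-3,-25],"twist": 0},{"translation": [0,0,-25],"twist": 0},{"translation": [0,0,-20],"twist": 0},{"translation": [0,0,0],"twist": 0},{"translation": [0,0,0],"twist": 0},{"translation": [0,0,0],"twist": 0}]'

```text
time: 4.25
ee_pos: [0.5897, -0.3041, 0.0449]
eef_rot: [0.471, 0.529, -0.528, -0.469]
ft_force: [-0.2, -0.4, -0.7]
width: 0.0434
```

Call:
jog_arm --commands '[{"translation": [0,0,-4],"twist": 0},{"translation": [0,0,0],"twist": 0}]'

```text
time: 4.45
ee_pos: [0.5886, -0.3036, 0.0389]
eef_rot: [0.47, 0.529, -0.528, -0.47]
ft_force: [-0.7, -0.4, 0.1]
width: 0.0433
```

Call:
jog_arm --commands '[{"translation": [0,0,0],"twist": 0}]'

```text
time: 4.55
ee_pos: [0.5885, -0.3037, 0.0388]
eef_rot: [0.47, 0.528, -0.528, -0.47]
ft_force: [-0.6, -0.7, 0.5]
width: 0.0437
```

Call:
jog_arm --commands '[{"translation": [0,0,0],"twist": 0},{"translation": [0,0,0],"twist": 0},{"translation": [0,0,0],"twist": 0},{"translation": [0,0,0],"twist": 0},{"translation": [0,0,0],"twist": 0},{"translation": [0,0,0],"twist": 0}]' --grip 1 --grip_force 35

```text
time: 5.15
ee_pos: [0.5884, -0.3035, 0.0386]
eef_rot: [0.47, 0.529, -0.528, -0.47]
ft_force: [-0.8, 0.7, 1.2]
width: 0.0139
```

Gripped at 13.9 mm, which matches the 14 mm wing. Lifting and carrying it over.

Call:
jog_arm --commands '[{"translation": [0,0,15],"twist": 0},{"translation": [0,0,40],"twist": 0},{"translation": [0,0,40],"twist": 0},{"translation": [0,0,40],"twist": 0},{"translation": [0,0,25],"twist": 0},{"translation": [0,40,0],"twist": -0.017},{"translation": [0,40,0],"twist": -0.017},{"translation": [0,40,0],"twist": -0.017},{"translation": [0,40,0],"twist": -0.017},{"translation": [0,40,0],"twist": -0.017},{"translation": [0,40,0],"twist": -0.017},{"translation": [0,40,0],"twist": -0.017},{"translation": [0,40,0],"twist": -0.017},{"translation": [0,40,0],"twist": -0.017},{"translation": [0,40,0],"twist": -0.017},{"translation": [0,40,0],"twist": -0.017},{"translation": [0,40,0],"twist": -0.017},{"translation": [2,9,0],"twist": 0},{"translation": [0,0,0],"twist": 0},{"translation": [0,0,0],"twist": 0}]'

```text
time: 7.15
ee_pos: [0.5907, 0.1835, 0.1991]
eef_rot: [0.522, 0.477, -0.478, -0.521]
ft_force: [1.2, -0.2, -1.2]
width: 0.0141
```

```bash
python3 - <<'E'
from h import *
from scipy.spatial.transform import Rotation as R
st=read_state(); M=R.from_quat(st["eef_rot"]).as_matrix()
print(st["ee_pos"],st["ft_force"],st["width"],np.degrees(np.arctan2(M[1,0],M[0,0])))
t=camera("top");s=camera("scene")
z=lambda i,x,y,w,h:cv2.resize(i["img"][y:y+h,x:x+w,::-1],(400,300),interpolation=cv2.INTER_CUBIC)
cv2.imwrite("pics/car.png",np.hstack([z(t,190,130,120,90),z(s,310,140,120,90)]))
E
```

```text
[0.59072896 0.18353157 0.19906199] [ 1.19485829 -0.17248901 -1.17918423] 0.014087783903123019 84.94440326476347
```

View pics/car.png

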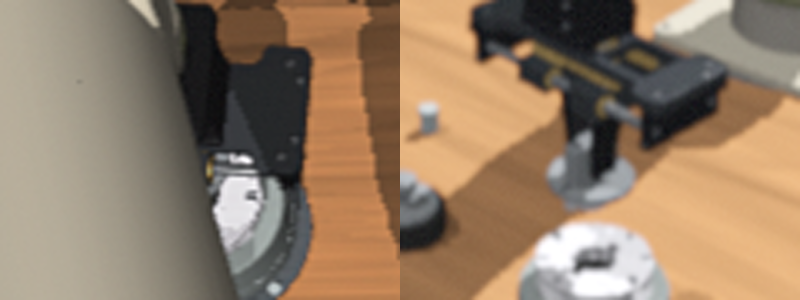

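The scene view shows the flange held level above the collar at about (368,194). I'll compare its column with the collar's to cancel camera error.

```bash
python3 - <<'E'
from h import *
s=camera("scene"); st=read_state(); print(st["ee_pos"])
k=6
def ell(img,x,y,w,h,fn,name,seed):
    c=dict(s);c["img"]=img
    g,f=up(c,x,y,w,h,k); hs=cv2.cvtColor(g,cv2.COLOR_RGB2HSV)
    m=cv2.morphologyEx(fn(hs).astype(np.uint8)*255,cv2.MORPH_OPEN,np.ones((7,7),np.uint8))
    n,l,_,_=cv2.connectedComponentsWithStats(m); m=((l==l[(seed[1]-y)*k,(seed[0]-x)*k])*255).astype(np.uint8)
    o=g[:,:,::-1].copy(); H=cv2.convexHull(big(m)); cv2.drawContours(o,[H],-1,(0,0,255),1); cv2.imwrite(name,o)
    return f(H[:,0])
fl=ell(s["img"],345,175,50,32,lambda h:(h[...,1]<60)&(h[...,2]>90),"pics/e1.png",(375,200))
im0=cv2.imread("pics/scene0.png")[:,:,::-1].copy()
co=ell(im0,340,200,60,45,lambda h:(h[...,1]<60)&(h[...,2]>140),"pics/e2.png",(352,218))
print("flange cols",fl[:,0].min(),fl[:,0].max(),"collar",co[:,0].min(),co[:,0].max())
th=np.linspace(0,2*np.pi,360)
def pred(C,r,z): 
    q=proj(s,np.c_[C[0]+r*np.cos(th),C[1]+r*np.sin(th),np.full(360,z)]); return q[:,0].min(),q[:,0].max(),q[:,1].max()
zt=st["ee_pos"][2]-.0126+.006
print("pred flange",pred(st["ee_pos"],.033,zt-.003),"pred collar",pred((.590,.1855),.046,.115))
print("rows max",fl[:,1].max())
a=[cv2.resize(cv2.imread(f"pics/e{i}.png"),(380,280)) for i in (1,2)]
cv2.imwrite("pics/e.png",np.hstack(a))
E
```

```text
[0.59075127 0.18324197 0.19896029]
flange cols 344.5833333333333 394.4166666666667 collar 349.25 386.25
pred flange (np.float64(352.4039190918307), np.float64(378.8238379306423), np.float64(200.5761591872637)) pred collar (np.float64(348.1097868961846), np.float64(383.7556293346747), np.float64(228.01745263044563))
rows max 206.41666666666666
```

View pics/e.png

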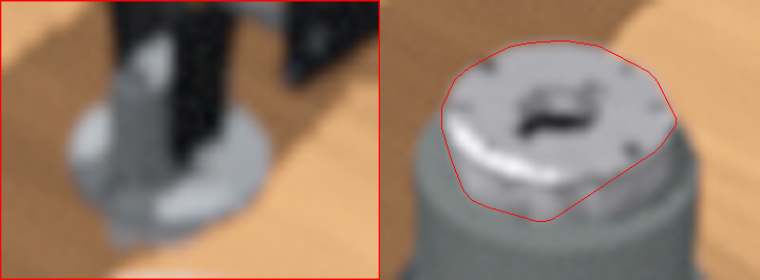

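By eye in the crop, the flange centre is +1.7 px from prediction and the collar centre +1.9 px. That puts the two in agreement to about 0.5 mm. The red contours themselves weren't good outlines. Starting the descent.

Call:
jog_arm --commands '[{"translation": [-0.5,1.5,-20],"twist": 0},{"translation": [0,0,-20],"twist": 0},{"translation": [0,0,-8],"twist": 0},{"translation": [0,0,0],"twist": 0},{"translation": [0,0,0],"twist": 0}]'

```text
time: 7.8
ee_pos: [0.5904, 0.1864, 0.1514]
eef_rot: [0.522, 0.478, -0.477, -0.521]
ft_force: [0.3, 0.6, -0.7]
width: 0.0136
```

```bash
python3 - <<'E'
from h import *
from scipy.spatial.transform import Rotation as R
st=read_state(); M=R.from_quat(st["eef_rot"]).as_matrix()
print(st["ee_pos"],st["ft_force"],st["torque"],np.degrees(np.arctan2(M[1,0],M[0,0])))
s=camera("scene")
cv2.imwrite("pics/ins1.png",cv2.resize(s["img"][170:245,320:420,::-1],(800,600),interpolation=cv2.INTER_CUBIC))
E
```

```text
[0.59035072 0.18635205 0.15144929] [ 0.25404774  0.59923724 -0.65727629] [ 0.02237097  0.00338941 -0.03913135] 84.98280726059893
```

View pics/ins1.png

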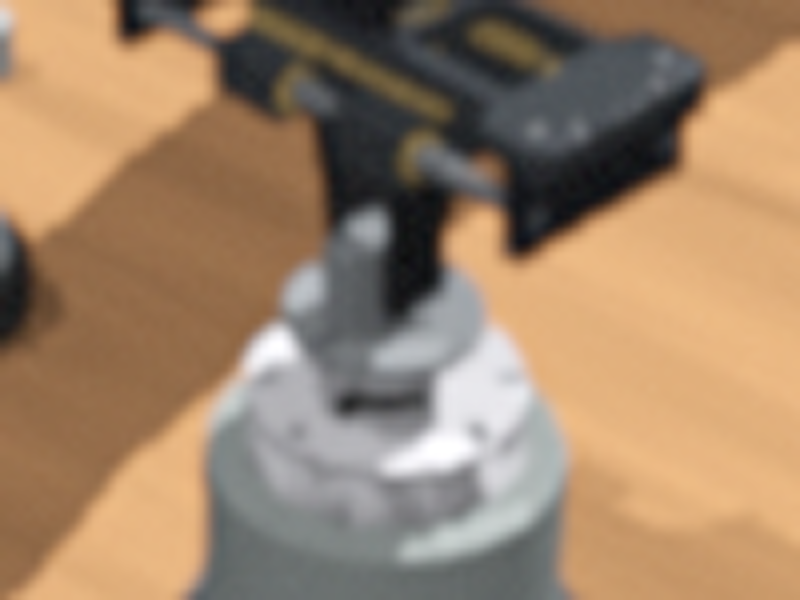

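The flange sits over the hole with its lug above the slot, centred to within about 1 px. Going in gently, watching the force.

Call:
jog_arm --commands '[{"translation": [-0.5,0,-4],"twist": 0},{"translation": [0,0,-4],"twist": 0},{"translation": [0,0,0],"twist": 0}]'

```text
time: 8.15
ee_pos: [0.5891, 0.1868, 0.1421]
eef_rot: [-0.521, -0.478, 0.478, 0.521]
ft_force: [-0.2, -0.2, -2.1]
width: 0.0139
```

Call:
jog_arm --commands '[{"translation": [0,0,-3],"twist": 0},{"translation": [0,0,-3],"twist": 0},{"translation": [0,0,0],"twist": 0}]'

```text
time: 8.45
ee_pos: [0.5891, 0.1868, 0.136]
eef_rot: [-0.521, -0.478, 0.478, 0.521]
ft_force: [0.0, 0.8, -1.6]
width: 0.0136
```

Call:
jog_arm --commands '[{"translation": [0,0,-3],"twist": 0},{"translation": [0,0,-3],"twist": 0},{"translation": [0,0,0],"twist": 0}]'

```text
time: 8.75
ee_pos: [0.5896, 0.1869, 0.1308]
eef_rot: [0.521, 0.478, -0.478, -0.521]
ft_force: [-2.1, -0.3, 5.2]
width: 0.0137
```

Call:
jog_arm --commands '[{"translation": [0,0,-2],"twist": 0},{"translation": [0,0,-1],"twist": 0},{"translation": [0,0,0],"twist": 0}]'

```text
time: 9.05
ee_pos: [0.5896, 0.1869, 0.1282]
eef_rot: [0.521, 0.478, -0.478, -0.521]
ft_force: [-1.8, -0.8, 6.8]
width: 0.0138
```

Call:
jog_arm --commands '[{"translation": [0,0,-1],"twist": 0},{"translation": [0,0,0],"twist": 0}]'

```text
time: 9.25
ee_pos: [0.5897, 0.1869, 0.1275]
eef_rot: [0.521, 0.478, -0.477, -0.521]
ft_force: [-3.1, -0.3, 8.7]
width: 0.0137
```

Call:
jog_arm --commands '[{"translation": [0,0,-1],"twist": 0},{"translation": [0,0,0],"twist": 0},{"translation": [0,0,0],"twist": 0}]'

```text
time: 9.55
ee_pos: [0.5897, 0.1869, 0.1275]
eef_rot: [-0.521, -0.478, 0.477, 0.521]
ft_force: [-5.9, -1.8, 16.3]
width: 0.0137
```

Firmly seated: z is 0.1275, against 0.1276 predicted for home, with the push rising to 16 N. Twisting clockwise in stages now.

Call:
jog_arm --commands '[{"translation": [-0.5,0,0],"twist": -0.08},{"translation": [0,0,0],"twist": -0.08},{"translation": [0,0,0],"twist": -0.08},{"translation": [0,0,0],"twist": -0.08},{"translation": [0,0,0],"twist": 0}]' --grip_force 45

```text
time: 10.05
ee_pos: [0.5899, 0.1865, 0.1275]
eef_rot: [0.592, 0.389, -0.387, -0.591]
ft_force: [-2.6, -3.2, 14.3]
width: 0.0139
```

```bash
cat > st.py <<'E'
from h import *
from scipy.spatial.transform import Rotation as R
st=read_state(); M=R.from_quat(st["eef_rot"]).as_matrix()
print(st["ee_pos"],st["ft_force"],st["torque"],"wing deg",np.degrees(np.arctan2(M[1,0],M[0,0]))-90,"turn",-5.2-(np.degrees(np.arctan2(M[1,0],M[0,0]))-90), "q7",st["joint_positions"][6])
E
python3 st.py
```

```text
[0.58990525 0.18647622 0.12751054] [-2.64470041 -3.16648094 14.26265172] [-0.62851708  0.78073854 -0.02414131] wing deg -23.497423446101237 turn 18.297423446101238 q7 0.8830293397596588
```

Call:
jog_arm --commands '[{"translation": [0,0,0],"twist": -0.08},{"translation": [0,0,0],"twist": -0.08},{"translation": [0,0,0],"twist": -0.08},{"translation": [0,0,0],"twist": -0.08},{"translation": [0,0,0],"twist": -0.08},{"translation": [0,0,0],"twist": -0.06},{"translation": [0,0,0],"twist": 0},{"translation": [0,0,0],"twist": 0},{"translation": [0,0,0],"twist": 0}]'

```text
time: 10.95
ee_pos: [0.5895, 0.186, 0.1275]
eef_rot: [0.664, 0.244, -0.243, -0.664]
ft_force: [-5.7, -5.1, 14.8]
width: 0.0135
```

```bash
python3 st.py; python3 - <<'E'
from h import *
t=camera("top");s=camera("scene")
z=lambda i,x,y,w,h:cv2.resize(i["img"][y:y+h,x:x+w,::-1],(400,300),interpolation=cv2.INTER_CUBIC)
cv2.imwrite("pics/half.png",np.hstack([z(t,200,150,100,75),z(s,330,180,80,60)]))
E
```

```text
[0.58948286 0.18603966 0.12748115] [-5.71634374 -5.12923621 14.8003867 ] [-0.99964772  1.39725346  0.06158595] wing deg -49.70186344203985 turn 44.50186344203985 q7 0.45181199263149663
```

View pics/half.png

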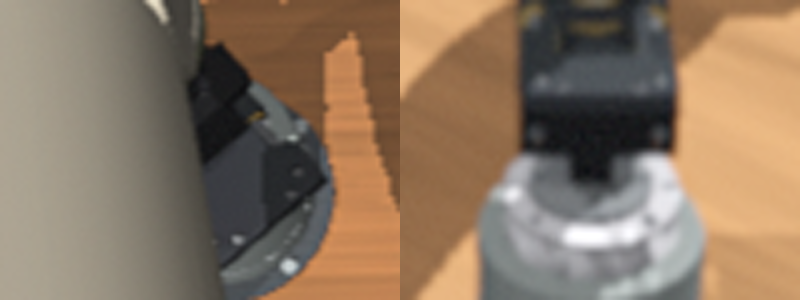

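The view shows the flange flat on the collar, with the gripper turned about 45° clockwise of the slots. I'll hold briefly to confirm it's steady, then hand in.

Call:
jog_arm --commands '[{"translation": [0,0,0],"twist": 0},{"translation": [0,0,0],"twist": 0},{"translation": [0,0,0],"twist": 0},{"translation": [0,0,0],"twist": 0},{"translation": [0,0,0],"twist": 0}]'

```text
time: 11.55
ee_pos: [0.5895, 0.1861, 0.1275]
eef_rot: [0.664, 0.244, -0.243, -0.664]
ft_force: [-6.1, -3.8, 16.2]
width: 0.0137
```

```bash
python3 st.py; python3 -c "
from bench import *
print(read_state()['width'],abs(read_state()['joint_vel']).max()); print(close_job())"
```

```text
[0.58946396 0.18607996 0.12748043] [-6.0637269  -3.76367079 16.20054279] [-0.92659679  1.28835473  0.07449915] wing deg -49.702736899029645 turn 44.50273689902964 q7 0.4517459749314395
0.013657060713062623 0.0022313066867232344
the job is handed in; nothing more can be done
None
```

I lifted the cap out of its rest and seated it in the collar with its lugs in the slots. I pressed it home, turned it clockwise to half-way, and handed the job in at about 11.6 s, still gripping and pressing it. The hand-in gives no verdict.

**Last checks**
- **Seating:** The tool stopped at z = 0.1275 m, against 0.1276 m expected for fully home, with about 16 N of push. It stayed at that height through the whole turn.
- **Turn:** The gripper had turned 44.5° from the slot direction I measured, well inside the 34 to 56° window. I could not see the wing itself past the gripper. The opening stayed at about 13.7 mm on the 14 mm wing, so I take it that the wing turned with the jaws.
- **Position:** The tool centre was within about 1 mm of the collar centre I measured.
- **Stillness:** The arm was at rest when I handed in, with the grip set to 45 N.

**What was less certain**
- **Scene camera:** It sat about 2 px off the top camera for both the cap and the collar, so I used it only to compare the two. My automatic outlines in that view were poor, and I read the flange and collar edges by eye.
- **Side force:** About 7 N of sideways force remained at the end.
- **Twist moment:** It read only about 0.07 N m, below the 0.16 N m spring figure. I put the difference down to friction under the flange, but did not confirm it.
- **Return ring and bystanders:** I had no reading of the return ring. I did not check the bystanders with a final picture, but saw no sign of a collision on the way.

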